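# Show the next step at the fly-tying vise

## Task

Show the learner at the table which wire goes on which hook: point from above at the widest of the three spools in the wooden tray, fingertips about 2 cm above the middle of its top, and stay there for two seconds; then point the same way at the hook in the vise, about 2 cm above the middle of its straight shank, stay two seconds and finish still pointing there. Touch nothing and move nothing, and do not come down low over either of the other two spools.

Things in the scene. Friction and masses are not known exactly. Their poses are not given: they have to be found in the camera images.
- wide_spool: The widest spool: short, 56 mm in diameter, 30 mm tall, black plastic flanges and copper wire, standing upright and loose on the tray. Origin: centre of its underside (its top is 30 mm higher); z up.
- medium_spool: The medium spool: 36 mm in diameter, 36 mm tall, same materials, upright and loose on the tray. Origin: centre of its underside; z up.
- slim_spool: The slim spool: 24 mm in diameter, 46 mm tall, same materials, upright and loose on the tray. Origin: centre of its underside; z up. The three spools stand in a row, in any order, about 80 mm apart.
- tray: Low brown wooden tray fixed to the table, 80 mm (its x) by 250 mm (its y); its board is 12 mm thick and low rails along the long sides reach 21 mm. Origin: centre of its underside, on the table; it may stand left or right of the vise, turned a little.
- hook (a point): Middle of the straight, level shank of the large bare dark-steel fish hook in the vise's jaws, 200 mm above the table. The shank is 3.6 mm thick and runs from 23 mm along -x (the bend, in the jaws) to 30 mm along +x of the vise, where its eye stands out a further 10 mm.
- vise: Heavy fly-tying vise fixed to the table: a steel base plate 110 x 100 mm whose centre lies 110 mm along -x of the origin, a thin stem on it, and a dark tapered jaw barrel rising from (-132, 0, 134) mm to the hook at about (-20, 0, 191) mm. Nothing of it is higher than the hook. Origin: on the table straight below the middle of the hook's shank; x points out of the jaws along the hook to its eye; z up.
- stacker: Brass hair stacker, an upright tube 32 mm in diameter and 70 mm tall, loose on the table, a bystander. Origin: centre of its underside.
- bottle: Small bottle 30 mm in diameter and 65 mm tall with a black cap, loose on the table, a bystander. Origin: centre of its underside.
There are look-alikes about, which are no part of the job. Of the things shaped like the vise, the steel one is meant. Leave any green look-alike of the wide_spool alone.

How it is judged:
On the way, in this order (a step that is already met when the one before it is completed fails the run):
1. pointed at the widest spool from just above for two seconds (1.5 s counts) (horizontal distance between the grasp point and wide_spool below 0.022 m and z of the grasp point in the frame of wide_spool between 0.052 and 0.094 m), for 1.5 s.
2. pointed at the hook from just above for two seconds (1.5 s counts) (horizontal distance between the grasp point and hook below 0.022 m and z of the grasp point in the frame of hook between 0.022 and 0.064 m), for 1.5 s.
At the end, for the whole second after the job is handed in: The fingertips are still above the middle of the hook's shank (within 22 mm sideways, 3 to 45 mm above it, the grasp point being 19 mm behind the fingertips) and every spool, the stacker and the bottle stand upright within 6 mm of where they began (all of step 2 and distance of each of wide_spool, medium_spool, slim_spool, stacker, bottle from where it was at the start of the episode below 0.006 m and angle between each of wide_spool, medium_spool, slim_spool, stacker, bottle's own z axis and vertical below 0.1 rad); the robot touches nothing.
It fails at once if the robot touched the vise or the tray (contact force between any of the fingers, the arm and vise above 0.3 N or contact force between any of the fingers, the arm and tray above 0.3 N).
It fails at once if the robot touched a spool (contact force between any of the fingers, the arm and wide_spool above 0.3 N or contact force between any of the fingers, the arm and medium_spool above 0.3 N or contact force between any of the fingers, the arm and slim_spool above 0.3 N).
It fails at once if the robot touched the stacker or the bottle (contact force between any of the fingers, the arm and stacker above 0.3 N or contact force between any of the fingers, the arm and bottle above 0.3 N).
It fails at once if a loose thing was moved or lifted (distance of any of wide_spool, medium_spool, slim_spool, stacker, bottle from where it was at the start of the episode above 0.01 m).
It fails at once if the fingertips came down low (within 45 mm of the top) over the medium or the slim spool ((horizontal distance between the grasp point and medium_spool below 0.022 m and z of the grasp point in the frame of medium_spool below 0.1 m) or (horizontal distance between the grasp point and slim_spool below 0.022 m and z of the grasp point in the frame of slim_spool below 0.11 m)).
It also fails if it takes over 50 s, if anything falls off the work surface, if the arm or the gripper's body presses on something with over 40 N, if the wrist force passes 120 N, or if a joint passes its speed limit or range.

## Robot

A 7-joint arm with a two-finger parallel gripper is mounted at the origin on the work surface. World frame = base frame: x ahead of the robot, y to its left, z up, the work surface at z = 0. Lengths are in m, angles in rad, forces in N, time in s.
With the tool pointing down it reaches from about 0.425 to 0.925 m from the base axis. Payload 6.8 kg.
Tool frame: the origin (TCP) lies on the front face of the gripper's body, between the roots of the fingers; the fingertips stand 73 mm ahead of it and the grasp point (between the pads) lies 54 mm ahead of it; z points along the fingers, y is the line along which they close (so a half turn about z gives the same grasp; the last joint's range is limited). The gripper opens to 85 mm and grips with 20 to 120 N. Pads are 22 mm wide; open, the fingers measure 114 mm over their backs; the gripper's body (76 mm by 85 mm) begins 54 mm behind the grasp point. The pads swing forward as they close: fully open they stand 13 mm farther back than shut.
Start: joints at [1.078, 0.477, 0.022, 1.555, -0.011, 1.109, -0.083], TCP at [0.253, -0.626, 0.304] pointing down, gripper open.
Joint ranges: [-2.96, 2.96], [-0.34, 2.1], [-1.41, 1.46], [0.24, 2.44], [-1.37, 4.51], [0.17, 1.92], [-2.96, 2.96]. Speed limits (rad/s): [2.39, 2.39, 3.14, 3.14, 3.14, 3.14, 3.14].

## Interface

Orientations are given as a unit quaternion [w, x, y, z].
In Python, from station import bot, optics gives the robot as it stands.
- The arm moves only by the tool drive_tool, never from a script. Its argument "deltas" is a list of rows, each an object with "gripper": the closure in counts, from 0 (fully open) to 255 (shut); "offset": the shift along the tool's x, y, z in units of 1000 mm (1.0 is 1000 mm), a list of three; "angular": the turn, a rotation vector about the tool's x, y, z in units of 45 degrees (1.0 is 45 degrees), a list of three. In form: [{"gripper": gripper, "offset": [dx, dy, dz], "angular": [rx, ry, rz]}, ...]. A call has 1 to 5 rows; each row is the pose to reach, as a shift and turn from the pose commanded when the call began, along the tool's axes at that moment; what a row does not reach only later rows make up. A row lasts 1/10 s, in which the tool goes at most 50 mm and 8.59 degrees, less where a joint would pass 70% of its speed; a pose out of reach is approached as far as the arm can. A call with a number of a shift or a turn outside -1 to 1 is refused whole. A call with a gripper value outside its range is refused whole. The fingers move at their own pace and stop on an object; "grip_force" is the grip in N (left out, the last holds). Time passes only in rows, so rows that repeat a pose let the fingers close. It gives the time, the measured TCP pose, the force, the opening and the grip force at its end, in the units of the state.
- bot.get_obs(): the state, without advancing time (a new reading comes with each control period).
- optics.read_camera(name): name is "scene" or "side" or "wrist"; returns the picture (400x640x3 uint8, blue, green, red); there is no depth.
- optics.camera_model(name): a dict with "fx", "fy", "cx", "cy" (pixels), "cam_to_world" (4x4, takes a point from camera to world coordinates). Camera axes: x right, y up, looking along -z (the intrinsics and any distortion apply to the point x, -y, -z); pixel columns grow to the right and rows downward; lengths in m; the calibration is good to about 2 mm. The wrist camera is an equidistant fisheye: a pixel r from the principal point sees the ray r / f radians off the axis. A picture is of the moment at which its call begins: read the wrist's pose just before it. camera_model takes no time and is no camera call; for the wrist camera it gives the pose at the moment of the call.
- bot.hand_in(): hands the job in; it is judged then, once.
The state is a dict: "t": time; "q": joint angles; "joint_vel": joint speeds; "joint_torque": joint torques, N m; "eef_pos": TCP position; "tool_rot": TCP orientation; "contact_force": force on the tool from outside, world axes, zero at the start; "torque": the same for the moment, N m; "gripper_width": opening from 0.0 (shut) to 1.0 (fully open); "grasp_force": force on a finger pad.
Only numpy, scipy, OpenCV 4.12 (cv2) and the standard library are available. Lean on these libraries where they do the work, as an engineer would, in place of code of your own. Each camera call takes 0.05 s, during which the arm holds its last target. There are 200 camera calls.

## Working session

There is one attempt and no reset: what is moved stays moved. The work goes in short steps, Python scripts to look and compute and a tool call to move; the robot and the scene stay as the last step left them, time stands still between calls to the robot, and variables do not carry over. Pictures are saved under pics/ and viewed, at most 10 in all, crops included, and the job is handed in when it is done.

Besides the shell and the picture viewer there is one more tool, called after "Emit:" by a JSON object that holds its "method" and its "body", one argument or row to a line. drive_tool: Moves the arm, as the interface text tells. Its arguments: {"type":"object","properties":{"deltas":{"type":"array"},"grip_force":{"type":"number"}},"required":["deltas"]}

```bash
mkdir -p pics; python3 - <<'E'
from station import bot, optics
import cv2,numpy as np
np.set_printoptions(precision=4,suppress=True)
for n in ["scene","side","wrist"]:
    m=optics.camera_model(n); im=optics.read_camera(n); cv2.imwrite(f"pics/{n}0.png",im); print(n,m)
o=bot.get_obs(); print(o)
E
```

```text
scene {'fx': 514.6170918120928, 'fy': 514.6170918120928, 'cx': 317.26371398739326, 'cy': 199.37730113307828, 'cam_to_world': array([[ 0.4606, -0.647 ,  0.6076,  1.4557],
       [ 0.8875,  0.3456, -0.3046, -0.5011],
       [-0.0129,  0.6796,  0.7335,  1.1727],
       [ 0.    ,  0.    ,  0.    ,  1.    ]])}
side {'fx': 437.0247291146376, 'fy': 437.0247291146376, 'cx': 319.9958719275828, 'cy': 193.13395260035722, 'cam_to_world': array([[-0.9925,  0.0866, -0.0862,  0.5035],
       [-0.1221, -0.6899,  0.7136,  0.8288],
       [ 0.0023,  0.7187,  0.6953,  1.0462],
       [ 0.    ,  0.    ,  0.    ,  1.    ]])}
wrist {'fx': 309.70691628693146, 'fy': 309.70691628693146, 'cx': 318.386112848051, 'cy': 197.12832851268809, 'cam_to_world': array([[ 0.3763,  0.8847,  0.2753,  0.3234],
       [-0.9265,  0.36  ,  0.1096, -0.5971],
       [-0.0021, -0.2963,  0.9551,  0.3732],
       [ 0.    ,  0.    ,  0.    ,  1.    ]])}
{'t': 0.15, 'q': array([ 1.0779,  0.4777,  0.0223,  1.5562, -0.0115,  1.1093, -0.0831]), 'joint_vel': array([ 0.0009, -0.0033,  0.0008, -0.0016,  0.0014, -0.0005, -0.0006]), 'joint_torque': array([  0.0028, -59.6928,   1.6104, -28.149 ,   0.0127,   0.0065,
         0.    ]), 'eef_pos': array([ 0.2533, -0.6253,  0.3031]), 'tool_rot': array([-0.0007,  0.9815,  0.1912, -0.0002]), 'contact_force': array([-0.626 ,  0.2985, -0.2182]), 'torque': array([0.0159, 0.0109, 0.0186]), 'grasp_force': 0.0, 'gripper_width': 0.9982435950129596}
```

View pics/scene0.png

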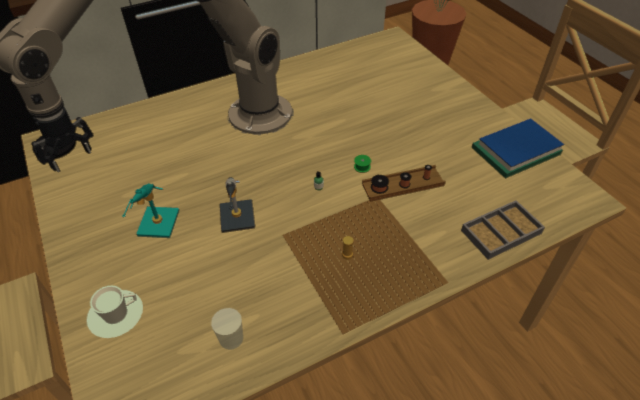

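View pics/side0.png

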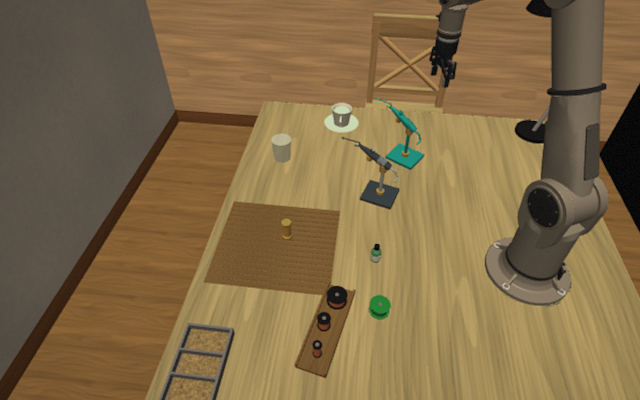

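Wide spool: black and copper, in the tray, at scene (380,183) and side (337,296). The green look-alike at scene (362,163), off the tray, is ruled out. Vise: the dark steel one at scene (237,205) and side (380,175). The teal one at scene (155,210) is the decoy. I'll confirm both in an enlarged crop.

```bash
python3 - <<'E'
import cv2,numpy as np
s=cv2.imread("pics/scene0.png"); d=cv2.imread("pics/side0.png")
def c(im,x,y,w=100,h=75): return cv2.resize(im[y:y+h,x:x+w],None,fx=4,fy=4,interpolation=cv2.INTER_CUBIC)
m=np.vstack([np.hstack([c(s,190,160),c(d,325,120)]),np.hstack([c(s,350,145),c(d,290,275)])])
cv2.imwrite("pics/crop1.png",m)
E
```

```text
(no output)
```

View pics/crop1.png

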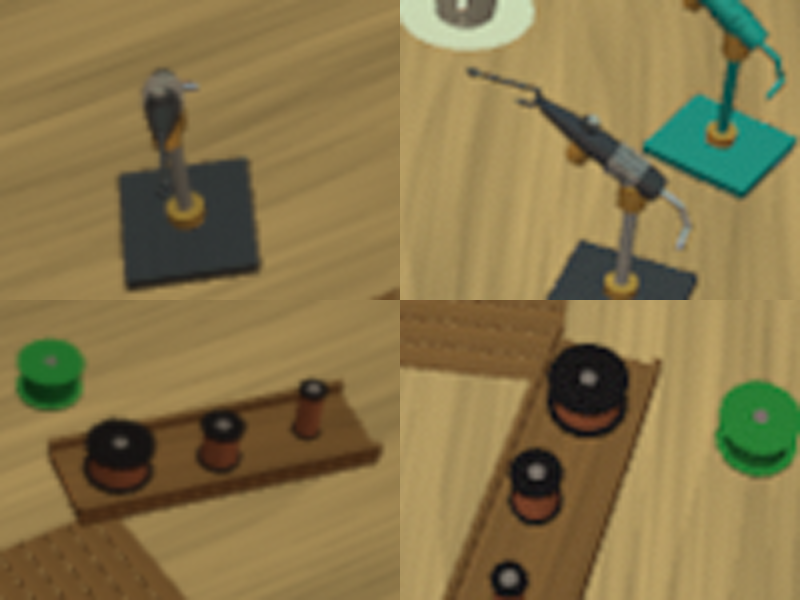

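The crop confirms both choices. The widest black spool is at the vise end of the tray. The steel vise's hook runs from its eye at side (343,138) to the jaws at side (358.5,143).

```bash
cat > h.py <<'E'
import numpy as np
from station import bot, optics
np.set_printoptions(precision=4,suppress=True)
def cast(n,uv,z,m=None):
    m=m or optics.camera_model(n); T=m["cam_to_world"]
    x,y=(uv[0]-m["cx"])/m["fx"],(uv[1]-m["cy"])/m["fy"]
    if n=="wrist":
        r=np.hypot(x,y); k=np.sin(r)/r; d=np.array([x*k,-y*k,-np.cos(r)])
    else: d=np.array([x,-y,-1.])
    d=T[:3,:3]@d; o=T[:3,3]; return o+d*(z-o[2])/d[2]
def project(n,p,m=None):
    m=m or optics.camera_model(n); T=m["cam_to_world"]
    c=T[:3,:3].T@(np.asarray(p)-T[:3,3]); c=c*[1,-1,-1]
    if n=="wrist":
        r=np.arctan2(np.hypot(*c[:2]),c[2]); v=c[:2]/np.hypot(*c[:2])*r
    else: v=c[:2]/c[2]
    return v*[m["fx"],m["fy"]]+[m["cx"],m["cy"]]
E
python3 - <<'E'
from h import *
for k,a,b,z in [("wide",(380,180.5),(337,294.5),.042),("med",(405.5,176.2),(324,317.8),.048),("slim",(428.2,167),(317.2,344.5),.058)]:
    print(k,cast("scene",a,z),cast("side",b,z))
e=cast("side",(342.5,137.8),.2); j=cast("side",(358.8,143.3),.2)
print("eye",e,"jaw",j,np.linalg.norm(e-j),"mid",e+(j-e)*40/60)
print("base",cast("scene",(237,215),.008), "base side", cast("side",(380,193),.008))
print("bottle",cast("scene",(319,188),0),"stk",cast("scene",(348,256),0))
for p in (e,j): print(project("scene",p))
E
```

```text
wide [0.5398 0.1765 0.042 ] [0.5355 0.1783 0.042 ]
med [0.5659 0.2525 0.048 ] [0.5616 0.2545 0.048 ]
slim [0.5732 0.3311 0.058 ] [0.5689 0.3328 0.058 ]
eye [ 0.568  -0.3019  0.2   ] jaw [ 0.5144 -0.2797  0.2   ] 0.0579656901735664 mid [ 0.5323 -0.2871  0.2   ]
base [ 0.4339 -0.2599  0.008 ] base side [ 0.4287 -0.263   0.008 ]
bottle [0.4431 0.0135 0.    ] stk [ 0.718  -0.0378  0.    ]
[231.2662 206.3458]
[231.8851 190.0451]
```

Emit:
{"method": "drive_tool", "body": {
  "deltas": [
    {"gripper":255,"offset":[0,0,-0.03],"angular":[0,0,0]},
    {"gripper":255,"offset":[0,0,-0.06],"angular":[0,0,0]},
    {"gripper":255,"offset":[0,0,-0.09],"angular":[0,0,0]},
    {"gripper":255,"offset":[0,0,-0.12],"angular":[0,0,0]},
    {"gripper":255,"offset":[0,0,-0.12],"angular":[0,0,0]}
  ]
}}

```text
t: 0.65
eef_pos: [0.2539, -0.6268, 0.4289]
tool_rot: [0.004, 0.982, 0.191, 0.001]
contact_force: [0.4, -0.1, -0.3]
gripper_width: 0.142
grasp_force: 0.0
```

Emit:
{"method": "drive_tool", "body": {
  "deltas": [
    {"gripper":255,"offset":[0.035,-0.022,0],"angular":[0,0,0]},
    {"gripper":255,"offset":[0.07,-0.044,0],"angular":[0,0,0]},
    {"gripper":255,"offset":[0.105,-0.066,0],"angular":[0,0,0]},
    {"gripper":255,"offset":[0.14,-0.088,0],"angular":[0,0,0]},
    {"gripper":255,"offset":[0.175,-0.11,0],"angular":[0,0,0]}
  ]
}}

```text
t: 1.15
eef_pos: [0.3749, -0.4563, 0.423]
tool_rot: [-0.0, 0.982, 0.191, -0.0]
contact_force: [-0.2, -0.5, -0.9]
gripper_width: -0.001
grasp_force: 0.0
```

Emit:
{"method": "drive_tool", "body": {
  "deltas": [
    {"gripper":255,"offset":[0.035,-0.022,0],"angular":[0,0,0]},
    {"gripper":255,"offset":[0.07,-0.044,0],"angular":[0,0,0]},
    {"gripper":255,"offset":[0.105,-0.066,0],"angular":[0,0,0]},
    {"gripper":255,"offset":[0.14,-0.088,0],"angular":[0,0,0]},
    {"gripper":255,"offset":[0.175,-0.11,0],"angular":[0,0,0]}
  ]
}}

```text
t: 1.65
eef_pos: [0.4957, -0.2888, 0.4231]
tool_rot: [-0.0, 0.982, 0.191, -0.0]
contact_force: [1.5, -1.3, 0.1]
gripper_width: 0.001
grasp_force: 0.0
```

```bash
python3 - <<'E'
from h import *; import cv2
m=optics.camera_model("wrist"); im=optics.read_camera("wrist"); cv2.imwrite("pics/w1.png",im)
np.save("w1.npy",m,allow_pickle=True)
print([project("wrist",p,m) for p in [(.532,-.287,.2),(.568,-.302,.2),(.514,-.28,.2)]])
E
```

```text
[array([331.1074, 147.1035]), array([360.335, 118.553]), array([317.1975, 161.5149])]
```

View pics/w1.png

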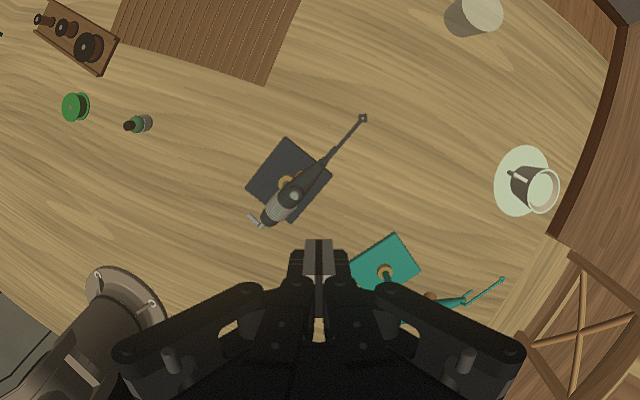

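The wrist view shows the hook's eye at (364,116) and the jaw tip near (331,155). Both lie close to where I predicted.

```bash
python3 - <<'E'
from h import *
m=np.load("w1.npy",allow_pickle=True).item()
e=cast("wrist",(364.5,115.5),.2,m); j=cast("wrist",(331,154),.2,m); d=(j-e)/np.linalg.norm(j-e)
print(e,j,np.linalg.norm(j-e),"hook",e+.04*d)
print("wide",cast("wrist",(86,47),.042,m)); print(bot.get_obs()["eef_pos"])
E
```

```text
[ 0.5723 -0.3045  0.2   ] [ 0.5258 -0.2895  0.2   ] 0.04884763641119497 hook [ 0.5342 -0.2922  0.2   ]
wide [0.5378 0.1692 0.042 ]
[ 0.5004 -0.281   0.4231]
```

Emit:
{"method": "drive_tool", "body": {
  "deltas": [
    {"gripper":255,"offset":[0.021,-0.041,0],"angular":[0,0,0]},
    {"gripper":255,"offset":[0.042,-0.082,0],"angular":[0,0,0]},
    {"gripper":255,"offset":[0.063,-0.123,0],"angular":[0,0,0]},
    {"gripper":255,"offset":[0.084,-0.164,0],"angular":[0,0,0]},
    {"gripper":255,"offset":[0.104,-0.205,0],"angular":[0,0,0]}
  ]
}}

```text
t: 2.2
eef_pos: [0.5142, -0.0597, 0.4232]
tool_rot: [-0.0, 0.982, 0.191, -0.0]
contact_force: [0.9, -0.3, -0.7]
gripper_width: 0.003
grasp_force: 0.0
```

Emit:
{"method": "drive_tool", "body": {
  "deltas": [
    {"gripper":255,"offset":[0.021,-0.041,0],"angular":[0,0,0]},
    {"gripper":255,"offset":[0.042,-0.082,0],"angular":[0,0,0]},
    {"gripper":255,"offset":[0.063,-0.123,0],"angular":[0,0,0]},
    {"gripper":255,"offset":[0.084,-0.164,0],"angular":[0,0,0]},
    {"gripper":255,"offset":[0.104,-0.205,0],"angular":[0,0,0]}
  ]
}}

```text
t: 2.7
eef_pos: [0.5339, 0.1692, 0.4232]
tool_rot: [0.0, 0.982, 0.191, -0.0]
contact_force: [0.8, 0.4, -0.1]
gripper_width: -0.001
grasp_force: 0.0
```

Emit:
{"method": "drive_tool", "body": {
  "deltas": [
    {"gripper":255,"offset":[0,0,0.04],"angular":[0,0,0]},
    {"gripper":255,"offset":[0,0,0.08],"angular":[0,0,0]},
    {"gripper":255,"offset":[0,0,0.12],"angular":[0,0,0]},
    {"gripper":255,"offset":[0,0,0.14],"angular":[0,0,0]},
    {"gripper":255,"offset":[0,0,0.14],"angular":[0,0,0]}
  ]
}}

```text
t: 3.2
eef_pos: [0.5321, 0.1665, 0.28]
tool_rot: [0.0, 0.982, 0.191, -0.004]
contact_force: [0.3, -0.6, 0.3]
gripper_width: 0.001
grasp_force: 0.0
```

```bash
python3 - <<'E'
from h import *; import cv2
m=optics.camera_model("wrist"); im=optics.read_camera("wrist"); cv2.imwrite("pics/w2.png",im)
np.save("w2.npy",m,allow_pickle=True)
print(bot.get_obs()["eef_pos"],bot.get_obs()["tool_rot"],project("wrist",(.538,.177,.042),m))
E
```

```text
[0.5333 0.1672 0.2824] [ 0.0001  0.9815  0.1913 -0.0018] [311.0449 167.8221]
```

View pics/w2.png

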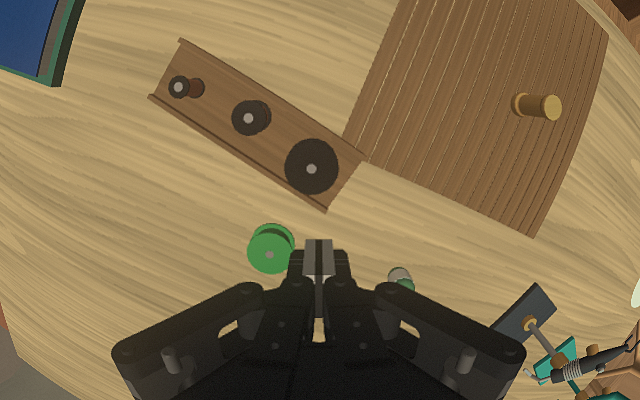

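The wide spool's hub is at wrist (311.5,168), and I predicted (311,167.8), so the position is confirmed. Next I correct sideways and descend.

Emit:
{"method": "drive_tool", "body": {
  "deltas": [
    {"gripper":255,"offset":[0.008,-0.007,0.03],"angular":[0,0,0]},
    {"gripper":255,"offset":[0.008,-0.007,0.06],"angular":[0,0,0]},
    {"gripper":255,"offset":[0.008,-0.007,0.09],"angular":[0,0,0]},
    {"gripper":255,"offset":[0.008,-0.007,0.11],"angular":[0,0,0]},
    {"gripper":255,"offset":[0.008,-0.007,0.11],"angular":[0,0,0]}
  ]
}}

```text
t: 3.75
eef_pos: [0.5384, 0.1768, 0.1729]
tool_rot: [0.0, 0.982, 0.191, -0.001]
contact_force: [0.6, 0.8, 0.2]
gripper_width: -0.004
grasp_force: 0.0
```

Emit:
{"method": "drive_tool", "body": {
  "deltas": [
    {"gripper":255,"offset":[0,0,0.015],"angular":[0,0,0]},
    {"gripper":255,"offset":[0,0,0.03],"angular":[0,0,0]},
    {"gripper":255,"offset":[0,0,0.036],"angular":[0,0,0]},
    {"gripper":255,"offset":[0,0,0.036],"angular":[0,0,0]},
    {"gripper":255,"offset":[0,0,0.036],"angular":[0,0,0]}
  ]
}}

```text
t: 4.25
eef_pos: [0.5391, 0.1774, 0.1381]
tool_rot: [-0.0, 0.982, 0.191, 0.0]
contact_force: [0.8, 0.0, -0.6]
gripper_width: -0.001
grasp_force: 0.0
```

Emit:
{"method": "drive_tool", "body": {
  "deltas": [
    {"gripper":255,"offset":[0,0,0],"angular":[0,0,0]},
    {"gripper":255,"offset":[0,0,0],"angular":[0,0,0]},
    {"gripper":255,"offset":[0,0,0],"angular":[0,0,0]},
    {"gripper":255,"offset":[0,0,0],"angular":[0,0,0]},
    {"gripper":255,"offset":[0,0,0],"angular":[0,0,0]}
  ]
}}

```text
t: 4.75
eef_pos: [0.5389, 0.1772, 0.138]
tool_rot: [0.0, 0.982, 0.191, 0.0]
contact_force: [0.7, -0.6, -0.0]
gripper_width: 0.001
grasp_force: 0.0
```

Emit:
{"method": "drive_tool", "body": {
  "deltas": [
    {"gripper":255,"offset":[0,0,0],"angular":[0,0,0]},
    {"gripper":255,"offset":[0,0,0],"angular":[0,0,0]},
    {"gripper":255,"offset":[0,0,0],"angular":[0,0,0]},
    {"gripper":255,"offset":[0,0,0],"angular":[0,0,0]},
    {"gripper":255,"offset":[0,0,0],"angular":[0,0,0]}
  ]
}}

```text
t: 5.25
eef_pos: [0.5389, 0.1772, 0.1379]
tool_rot: [0.0, 0.982, 0.191, 0.0]
contact_force: [-1.1, -0.1, -0.2]
gripper_width: 0.001
grasp_force: 0.0
```

Emit:
{"method": "drive_tool", "body": {
  "deltas": [
    {"gripper":255,"offset":[0,0,0],"angular":[0,0,0]},
    {"gripper":255,"offset":[0,0,0],"angular":[0,0,0]},
    {"gripper":255,"offset":[0,0,0],"angular":[0,0,0]},
    {"gripper":255,"offset":[0,0,0],"angular":[0,0,0]},
    {"gripper":255,"offset":[0,0,0],"angular":[0,0,0]}
  ]
}}

```text
t: 5.75
eef_pos: [0.5389, 0.1772, 0.1379]
tool_rot: [0.0, 0.982, 0.191, 0.0]
contact_force: [-0.4, -0.3, -0.1]
gripper_width: 0.007
grasp_force: 0.0
```

Emit:
{"method": "drive_tool", "body": {
  "deltas": [
    {"gripper":255,"offset":[0,0,0],"angular":[0,0,0]},
    {"gripper":255,"offset":[0,0,0],"angular":[0,0,0]},
    {"gripper":255,"offset":[0,0,0],"angular":[0,0,0]},
    {"gripper":255,"offset":[0,0,0],"angular":[0,0,0]},
    {"gripper":255,"offset":[0,0,0],"angular":[0,0,0]}
  ]
}}

```text
t: 6.25
eef_pos: [0.5389, 0.1772, 0.1379]
tool_rot: [0.0, 0.982, 0.191, 0.0]
contact_force: [0.2, 0.0, 0.5]
gripper_width: -0.002
grasp_force: 0.0
```

Emit:
{"method": "drive_tool", "body": {
  "deltas": [
    {"gripper":255,"offset":[0,0,-0.03],"angular":[0,0,0]},
    {"gripper":255,"offset":[0,0,-0.07],"angular":[0,0,0]},
    {"gripper":255,"offset":[0,0,-0.11],"angular":[0,0,0]},
    {"gripper":255,"offset":[0,0,-0.15],"angular":[0,0,0]},
    {"gripper":255,"offset":[0,0,-0.19],"angular":[0,0,0]}
  ]
}}

```text
t: 6.75
eef_pos: [0.5386, 0.1771, 0.3296]
tool_rot: [0.0, 0.982, 0.191, 0.0]
contact_force: [0.9, -0.7, 0.5]
gripper_width: -0.001
grasp_force: 0.0
```

Emit:
{"method": "drive_tool", "body": {
  "deltas": [
    {"gripper":255,"offset":[0,0,-0.03],"angular":[0,0,0]},
    {"gripper":255,"offset":[0,0,-0.06],"angular":[0,0,0]},
    {"gripper":255,"offset":[0,0,-0.08],"angular":[0,0,0]},
    {"gripper":255,"offset":[0,0,-0.08],"angular":[0,0,0]},
    {"gripper":255,"offset":[0,0,-0.08],"angular":[0,0,0]}
  ]
}}

```text
t: 7.25
eef_pos: [0.5387, 0.1772, 0.4076]
tool_rot: [0.0, 0.982, 0.191, 0.0]
contact_force: [0.3, -0.3, -1.1]
gripper_width: -0.001
grasp_force: 0.0
```

Emit:
{"method": "drive_tool", "body": {
  "deltas": [
    {"gripper":255,"offset":[-0.018,0.043,0],"angular":[0,0,0]},
    {"gripper":255,"offset":[-0.036,0.086,0],"angular":[0,0,0]},
    {"gripper":255,"offset":[-0.054,0.129,0],"angular":[0,0,0]},
    {"gripper":255,"offset":[-0.072,0.172,0],"angular":[0,0,0]},
    {"gripper":255,"offset":[-0.09,0.215,0],"angular":[0,0,0]}
  ]
}}

```text
t: 7.75
eef_pos: [0.5352, -0.0578, 0.4062]
tool_rot: [-0.0, 0.982, 0.191, -0.001]
contact_force: [1.2, 0.0, 1.1]
gripper_width: 0.0
grasp_force: 0.0
```

Emit:
{"method": "drive_tool", "body": {
  "deltas": [
    {"gripper":255,"offset":[-0.018,0.043,0],"angular":[0,0,0]},
    {"gripper":255,"offset":[-0.036,0.086,0],"angular":[0,0,0]},
    {"gripper":255,"offset":[-0.054,0.129,0],"angular":[0,0,0]},
    {"gripper":255,"offset":[-0.072,0.172,0],"angular":[0,0,0]},
    {"gripper":255,"offset":[-0.09,0.215,0],"angular":[0,0,0]}
  ]
}}

```text
t: 8.25
eef_pos: [0.5326, -0.2906, 0.406]
tool_rot: [-0.001, 0.982, 0.191, -0.001]
contact_force: [0.8, 0.3, -0.9]
gripper_width: -0.0
grasp_force: 0.0
```

Emit:
{"method": "drive_tool", "body": {
  "deltas": [
    {"gripper":255,"offset":[0,0,0],"angular":[0,0,0]},
    {"gripper":255,"offset":[0,0,0],"angular":[0,0,0]},
    {"gripper":255,"offset":[0,0,0],"angular":[0,0,0]}
  ]
}}

```text
t: 8.55
eef_pos: [0.5336, -0.2873, 0.4068]
tool_rot: [-0.001, 0.981, 0.192, -0.001]
contact_force: [0.5, 0.3, -0.3]
gripper_width: 0.002
grasp_force: 0.0
```

```bash
python3 - <<'E'
from h import *; import cv2
m=optics.camera_model("wrist"); im=optics.read_camera("wrist"); np.save("w3.npy",m,allow_pickle=True)
p=project("wrist",(.5335,-.290,.2),m); print(bot.get_obs()["eef_pos"],p)
x,y=(p-[50,50]).astype(int); x=max(x,0);y=max(y,0); print(x,y)
cv2.imwrite("pics/w3.png",cv2.resize(im[y:y+100,x:x+100],None,fx=5,fy=5,interpolation=cv2.INTER_CUBIC))
E
```

```text
[ 0.5338 -0.2869  0.4072] [321.4393 187.5104]
271 137
```

View pics/w3.png

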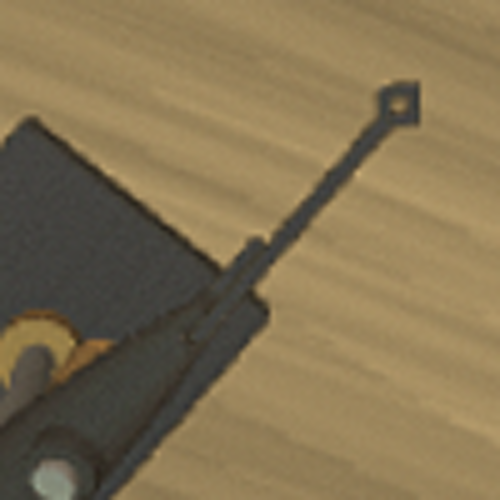

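```bash
python3 - <<'E'
from h import *
m=np.load("w3.npy",allow_pickle=True).item()
f=lambda x,y:cast("wrist",(271+x/5,137+y/5),.2,m)
t=f(417,84);s=f(385,122);j=f(200,335);d=(j-t)/np.linalg.norm(j-t)
print(t,s,np.linalg.norm(t-s),np.linalg.norm(t-j),d,"hook",t+.04*d,s+.03*d)
print(bot.get_obs()["eef_pos"])
E
```

```text
[ 0.5742 -0.3056  0.2   ] [ 0.5655 -0.303   0.2   ] 0.009086984339548812 0.062188864482569536 [-0.9545  0.2982  0.    ] hook [ 0.536  -0.2936  0.2   ] [ 0.5369 -0.294   0.2   ]
[ 0.5338 -0.2869  0.4072]
```

The eye-to-jaw length measures 62 mm, as it should, which puts the hook at (0.536,-0.293). I correct by 6 mm and descend gently.

Emit:
{"method": "drive_tool", "body": {
  "deltas": [
    {"gripper":255,"offset":[0,0.006,0.02],"angular":[0,0,0]},
    {"gripper":255,"offset":[0,0.006,0.05],"angular":[0,0,0]},
    {"gripper":255,"offset":[0,0.006,0.07],"angular":[0,0,0]},
    {"gripper":255,"offset":[0,0.006,0.08],"angular":[0,0,0]},
    {"gripper":255,"offset":[0,0.006,0.08],"angular":[0,0,0]}
  ]
}}

```text
t: 9.1
eef_pos: [0.5355, -0.293, 0.3267]
tool_rot: [-0.001, 0.981, 0.192, -0.001]
contact_force: [0.3, -0.8, 0.9]
gripper_width: -0.001
grasp_force: 0.0
```

Emit:
{"method": "drive_tool", "body": {
  "deltas": [
    {"gripper":255,"offset":[0,0,0.01],"angular":[0,0,0]},
    {"gripper":255,"offset":[0,0,0.02],"angular":[0,0,0]},
    {"gripper":255,"offset":[0,0,0.03],"angular":[0,0,0]},
    {"gripper":255,"offset":[0,0,0.03],"angular":[0,0,0]},
    {"gripper":255,"offset":[0,0,0.03],"angular":[0,0,0]}
  ]
}}

```text
t: 9.6
eef_pos: [0.5357, -0.2945, 0.2977]
tool_rot: [-0.0, 0.982, 0.191, -0.0]
contact_force: [0.3, 0.4, -0.5]
gripper_width: -0.004
grasp_force: 0.0
```

Emit:
{"method": "drive_tool", "body": {
  "deltas": [
    {"gripper":255,"offset":[0,0,0],"angular":[0,0,0]},
    {"gripper":255,"offset":[0,0,0],"angular":[0,0,0]},
    {"gripper":255,"offset":[0,0,0],"angular":[0,0,0]},
    {"gripper":255,"offset":[0,0,0],"angular":[0,0,0]},
    {"gripper":255,"offset":[0,0,0],"angular":[0,0,0]}
  ]
}}

```text
t: 10.1
eef_pos: [0.5357, -0.2945, 0.298]
tool_rot: [0.0, 0.982, 0.191, 0.0]
contact_force: [-0.2, -0.3, 0.0]
gripper_width: -0.001
grasp_force: 0.0
```

```bash
python3 - <<'E'
from h import *; import cv2
s=optics.read_camera("scene"); d=optics.read_camera("side")
print(bot.get_obs()["eef_pos"])
c=lambda im,x,y:cv2.resize(im[y:y+100,x:x+100],None,fx=4,fy=4,interpolation=cv2.INTER_CUBIC)
cv2.imwrite("pics/f.png",np.hstack([c(s,180,130),c(d,300,70)]))
E
```

```text
[ 0.5357 -0.2945  0.2979]
```

View pics/f.png

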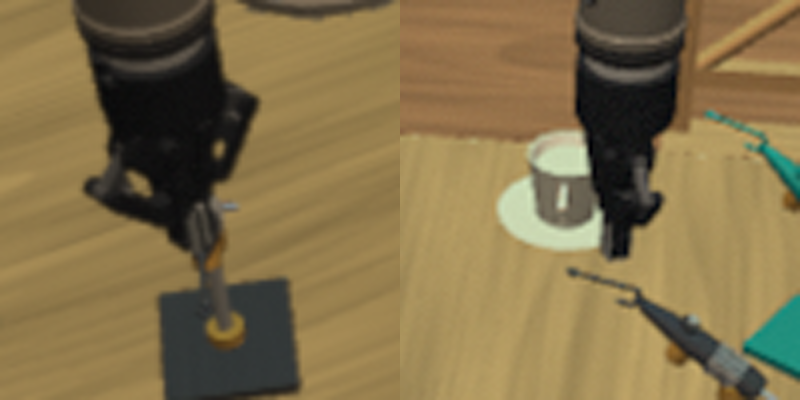

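The side view shows the fingertips at crop (615,255), a small gap above the middle of the shank at about (612,281). I hold there for two seconds, then hand in.

Emit:
{"method": "drive_tool", "body": {
  "deltas": [
    {"gripper":255,"offset":[0,0,0],"angular":[0,0,0]},
    {"gripper":255,"offset":[0,0,0],"angular":[0,0,0]},
    {"gripper":255,"offset":[0,0,0],"angular":[0,0,0]},
    {"gripper":255,"offset":[0,0,0],"angular":[0,0,0]},
    {"gripper":255,"offset":[0,0,0],"angular":[0,0,0]}
  ]
}}

```text
t: 10.7
eef_pos: [0.5357, -0.2945, 0.2979]
tool_rot: [0.0, 0.982, 0.191, -0.0]
contact_force: [-0.5, 0.8, 0.2]
gripper_width: -0.003
grasp_force: 0.0
```

Emit:
{"method": "drive_tool", "body": {
  "deltas": [
    {"gripper":255,"offset":[0,0,0],"angular":[0,0,0]},
    {"gripper":255,"offset":[0,0,0],"angular":[0,0,0]},
    {"gripper":255,"offset":[0,0,0],"angular":[0,0,0]},
    {"gripper":255,"offset":[0,0,0],"angular":[0,0,0]},
    {"gripper":255,"offset":[0,0,0],"angular":[0,0,0]}
  ]
}}

```text
t: 11.2
eef_pos: [0.5357, -0.2945, 0.2979]
tool_rot: [0.0, 0.982, 0.191, 0.0]
contact_force: [-0.8, 0.5, -0.1]
gripper_width: -0.001
grasp_force: 0.0
```

Emit:
{"method": "drive_tool", "body": {
  "deltas": [
    {"gripper":255,"offset":[0,0,0],"angular":[0,0,0]},
    {"gripper":255,"offset":[0,0,0],"angular":[0,0,0]},
    {"gripper":255,"offset":[0,0,0],"angular":[0,0,0]},
    {"gripper":255,"offset":[0,0,0],"angular":[0,0,0]},
    {"gripper":255,"offset":[0,0,0],"angular":[0,0,0]}
  ]
}}

```text
t: 11.7
eef_pos: [0.5357, -0.2945, 0.2979]
tool_rot: [0.0, 0.982, 0.191, 0.0]
contact_force: [-0.2, -0.9, 0.1]
gripper_width: -0.0
grasp_force: 0.0
```

Emit:
{"method": "drive_tool", "body": {
  "deltas": [
    {"gripper":255,"offset":[0,0,0],"angular":[0,0,0]},
    {"gripper":255,"offset":[0,0,0],"angular":[0,0,0]},
    {"gripper":255,"offset":[0,0,0],"angular":[0,0,0]},
    {"gripper":255,"offset":[0,0,0],"angular":[0,0,0]},
    {"gripper":255,"offset":[0,0,0],"angular":[0,0,0]}
  ]
}}

```text
t: 12.2
eef_pos: [0.5357, -0.2945, 0.2979]
tool_rot: [0.0, 0.982, 0.191, 0.0]
contact_force: [-0.2, 0.4, -0.6]
gripper_width: 0.001
grasp_force: 0.0
```

```bash
python3 -c "
from station import bot
print(bot.get_obs()['eef_pos'],bot.hand_in())"
```

```text
the job is handed in; nothing more can be done
[ 0.53571535 -0.29445409  0.29792452] None
```

I pointed at the widest spool and then at the steel vise's hook, over two seconds each and about 2 to 2.5 cm above; the arm is still over the hook, no contact showed in the force readings, and the job is handed in (no verdict was returned).

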